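# Clamp a raw steel block in the swing-leaf drilling fixture

## Robot

A 6-joint arm with a two-finger parallel gripper is mounted at the origin on a cart in front of the work surface, level with it; the furniture and walls round the work are solid. World frame = base frame: x ahead of the robot, y to its left, z up, the work surface at z = 0. Lengths are in m, angles in rad, forces in N, time in s.
With the tool pointing down it reaches from about 0.35 to 0.85 m from the base axis. Payload 8.1 kg.
Tool frame: the origin (TCP) lies midway between the tips of the shut fingers; the grasp point (between the pads) lies 19 mm behind it (robot.grip_point_offset is the distance from the TCP to the grasp point, in m); z points along the fingers, y is the line along which they close (so a half turn about z gives the same grasp; the last joint's range is limited). The gripper opens to 93 mm and grips with 3 to 60 N. Pads are 15 mm wide; open, the fingers measure 128 mm over their backs; the gripper's body (75 mm by 188 mm) begins 65 mm behind the grasp point.
Start: joints at [-1.326, 0.13, 1.488, -0, 1.523, -0.085], TCP at [0.194, -0.568, 0.219] pointing down, gripper open.
Joint ranges: [-2.96, 2.96], [-0.89, 2.26], [0.02, 2.5], [-1.34, 4.48], [0, 2.73], [-2.66, 2.66]. Speed limits (rad/s): [2.39, 2.39, 2.79, 3.14, 3.14, 3.14].

## Interface

Orientations are given as a rotation vector (axis times angle).
In Python, from plant import robot, read_camera, job gives the robot as it stands.
- The arm moves only by the shell command python3 -m inch 'ROWS' [FORCE]. ROWS is JSON, one flat list of numbers, 5 for each row, row after row: the shift along the world's x, y, z in mm, then the turn about the world's z in degrees, then the opening in per cent of the stroke, from 0 (shut) to 100 (fully open). In form: [dx, dy, dz, yaw, hand, dx, dy, dz, yaw, hand, ...]. A call has 1 to 10 rows; each row is the pose to reach, as a shift and turn from the pose commanded when the call began; what a row does not reach only later rows make up. A row lasts 1/12 s, in which the tool goes at most 41.7 mm and 7.16 degrees, less where a joint would pass 70% of its speed; a pose out of reach is approached as far as the arm can. A call with a gripper value outside its range is refused whole. The fingers move at their own pace and stop on an object; FORCE is the grip in N (left out, the last holds). Time passes only in rows, so rows that repeat a pose let the fingers close. It gives the time, the measured TCP pose, the force, the opening and the grip force at its end, in the units of the state.
- robot.read_state(): the state, without advancing time (a new reading comes with each control period).
- read_camera(name): name is "side" or "top" or "wrist"; returns a dict with "image" (420x560x3 uint8, blue, green, red), "K" (3x3 intrinsics, pixels), "extrinsics" (4x4, takes a point from world to camera coordinates); the wrist camera has in their place "mount" (4x4, takes a point from camera to tool coordinates, whose origin is the TCP and whose axes are the flange's). Camera axes: x right, y down, z forward; pixel columns grow to the right and rows downward; lengths in m; the calibration is good to about 2 mm. A picture is of the moment at which its call begins: read the wrist's pose just before it. There is no depth.
- job.close_job(): hands the job in; it is judged then, once.
The state is a dict: "t": time; "q": joint angles; "dq": joint speeds; "joint_torque": joint torques, N m; "tool_pos": TCP position; "orientation": TCP orientation; "force": force on the tool from outside, world axes, zero at the start; "wrist_torque": the same for the moment, N m; "opening": finger opening in m; "gripper_force": force on a finger pad.
Only numpy, scipy, OpenCV 4.12 (cv2) and the standard library are available. Lean on these libraries where they do the work, as an engineer would, in place of code of your own. Each camera call takes 0.05 s, during which the arm holds its last target. There are 200 camera calls.

## Task

Load the steel block that has no holes into the drilling fixture: squeeze the two side buttons of the latch together and swing the leaf right over until it rests open, lay the block flat and centred across the channel with both ends sticking out equally (set it down gently, do not drop it in), then swing the leaf shut so that the latch catches with both buttons sprung out again. Turn the T-handle clockwise until the rising resistance shows that the block is firmly clamped. Leave the drilled block in its tray and do not knock over or push about the other things on the bench.

Things in the scene. Friction and masses are not known exactly. Their poses are not given: they have to be found in the camera images.
- fixture: Fixed drilling fixture: grey base 142 x 58 x 14 mm, feet out to 52 mm each side (17 mm high). Origin on the table under the channel's centre; y along the channel, x from latch end to hinge end, z up. Channel 32.5 mm wide in x, open above and at its ends, seat 14 mm high; its cheeks reach y = -24 to 24 mm and rise to 44 mm, 4 mm chamfer. The open leaf stays beyond x = 45 mm.
- nest (a point): Centre of the channel's seat, 14 mm above the table: the centre of the raw block's underside belongs here, the block's long axis along the fixture's y.
- leaf (a joint): Angle of the swing leaf about its pin, rad: 0 shut (bridging the channel), 2.1 resting fully open, leaning back from the channel; it stays open by its weight past about 1.6 and falls shut from less. 0.5 kg; lifts at the latch end. Plate 28 mm wide, 46 to 54 mm above the table when shut.
- leaf_hinge (a point): Centre of the leaf's hinge pin (fixture x = +50 mm, 52 mm above the table); the pin is parallel to the fixture's y axis.
- latch_pinch (a point): Point midway between the two round latch buttons (18 mm in diameter, facing fixture +y and -y), 106 mm from the pin; shut: fixture x = -56 mm, 56 mm high. 52 mm over both faces, 42 mm squeezed. Head between them 30 mm wide, top 7 mm above the point. Shut, fingertips may reach down to 38 mm height. The faces may turn between the fingers, so a gripper pointing down can carry them along the arc.
- button_left (a joint): Travel of the latch button on the +y side, m: 0 sprung out (its nose catches under the fixed keeper), 0.005 fully in. 2 N start it, 5 N press it home. Both in by more than 0.004 at once free the leaf, to open or to shut; unsqueezed, the leaf also snaps shut when its latch head is pressed down with about 10 N.
- button_right (a joint): The same for the button on the -y side.
- t_handle (a joint): Angle of the T-handle's coarse clamp screw on the leaf, rad; grows clockwise seen from above, up to 3.5; starts backed off (0 to 0.4). Lowers the foot 1.3 mm per rad. On a seated block the foot touches at about 0.9 and then takes up the play of leaf and latch; the turning torque rises from 0.06 to 0.1 N m, and from about 2.0 on the block is firmly clamped. Stays where it is left.
- t_grip (a point): Middle of the T-handle's cross bar, on the screw's axis; with the leaf shut 81 mm above the table over the channel's centre, sinking with the screw. Bar 60 mm long, 9 mm thick, 12 mm balls at its ends; x axis along the bar, z along the screw. The hub is 16 mm thick and ends 7 mm above the bar's middle; 20 mm free below the bar.
- clamp_foot: Round foot of the clamp screw, 16 mm in diameter, under the leaf; origin at the centre of its underside (with the leaf shut and the screw backed off, 37 mm above the table, 1 mm above a seated block).
- stock_tray: Fixed stock tray, an offcut of steel channel open at both ends: 200 mm long in x, 76 mm wide in y, floor 4 mm, side walls 34 mm high, 68 mm apart inside. Origin on the table under its centre. The two blocks lie across it, one near each end, their ends close to the walls, so only their long sides can be gripped there.
- raw_block: The steel block to be clamped: 30 x 64 x 22 mm in x, y, z, plain, no holes, 0.33 kg. Origin: centre of its underside. In the tray only its long sides can be gripped (30 mm across), in the channel only its ends (64 mm), as the cheeks stand close to the long sides: it must be set down on the bench between.
- drilled_block: Finished block of the same size with two 9 mm holes from above, 21 mm either side of the middle; stays in the tray.
- ball_bearing: Bystander: ball bearing lying flat, 52 mm in diameter, 15 mm high; origin centre of its underside.
- tape_measure: Bystander: tape measure, 66 x 85 x 37 mm; origin centre of its underside.
- machine_bolt: Bystander, easily knocked over: M16 bolt standing upright on its head, 70 mm tall, head 24 x 27 mm; origin centre of its underside.
- v_block: Bystander: steel V-block, 50 x 50 x 34 mm; origin centre of its underside.

How it is judged:
By the outcome, as a careful person would: the job done as asked, in the order asked, and still so for the second after the job is handed in, with the robot touching nothing.
It also fails if it takes over 72 s, if anything falls off the work surface, if the arm or the gripper's body presses on something with over 40 N, if the wrist force passes 120 N, or if a joint passes its speed limit or range.

## Working session

There is one attempt and no reset: what is moved stays moved. The work goes in short steps, Python scripts to look and compute and a shell command to move; the robot and the scene stay as the last step left them, time stands still between calls to the robot, and variables do not carry over. Pictures are saved under pics/ and viewed, at most 10 in all, crops included, and the job is handed in when it is done.

```bash
ls; mkdir -p pics; cat > h.py <<'E'
import numpy as np, cv2
from plant import robot, read_camera, job
from scipy.spatial.transform import Rotation as R
def cam(name):
    s=robot.read_state(); c=read_camera(name)
    if name=="wrist":
        T=np.eye(4); T[:3,:3]=R.from_rotvec(s["orientation"]).as_matrix(); T[:3,3]=s["tool_pos"]
        c["c2w"]=T@np.array(c["mount"])
    else: c["c2w"]=np.linalg.inv(np.array(c["extrinsics"]))
    return c
def ray(c,uv,z):
    K=np.array(c["K"]); d=c["c2w"][:3,:3]@np.linalg.solve(K,[uv[0],uv[1],1.]); o=c["c2w"][:3,3]
    return o+d*(z-o[2])/d[2]
def proj(c,p):
    q=np.linalg.inv(c["c2w"])@np.append(p,1.); q=np.array(c["K"])@q[:3]; return q[:2]/q[2]
E
python3 - <<'E'
from h import *
s=robot.read_state(); print({k:np.round(v,3).tolist() for k,v in s.items()}, robot.grip_point_offset)
for n in ("top","side"):
    c=cam(n); cv2.imwrite(f"pics/{n}0.png",c["image"]); print(n,np.round(c["c2w"],3).tolist(),np.round(c["K"],1).tolist())
E
```

```text
pics
{'t': 0.0, 'q': [-1.326, 0.131, 1.489, -0.0, 1.523, -0.085], 'dq': [0.0, -0.0, 0.002, 0.002, 0.0, -0.0], 'joint_torque': [0.001, -55.983, -49.176, 0.077, 0.035, -0.0], 'tool_pos': [0.194, -0.567, 0.218], 'orientation': [-3.097, -0.515, 0.0], 'force': [0.533, 0.106, 0.169], 'wrist_torque': [0.024, -0.0, -0.019], 'gripper_force': 0.0, 'opening': 0.093} 0.0188
top [[0.004, -0.996, 0.091, 0.457], [-1.0, -0.004, 0.004, -0.246], [-0.003, -0.091, -0.996, 1.088], [0.0, 0.0, 0.0, 1.0]] [[446.8, 0.0, 274.3], [0.0, 446.8, 207.1], [0.0, 0.0, 1.0]]
side [[-1.0, 0.006, 0.012, 0.533], [-0.007, 0.506, -0.862, 0.661], [-0.012, -0.862, -0.506, 0.595], [0.0, 0.0, 0.0, 1.0]] [[443.6, 0.0, 283.7], [0.0, 443.6, 203.1], [0.0, 0.0, 1.0]]
```

View pics/top0.png

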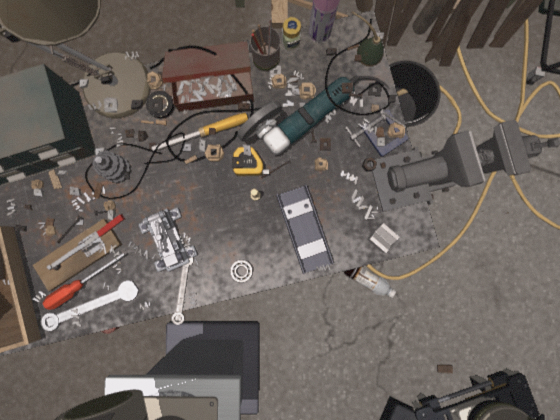

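View pics/side0.png

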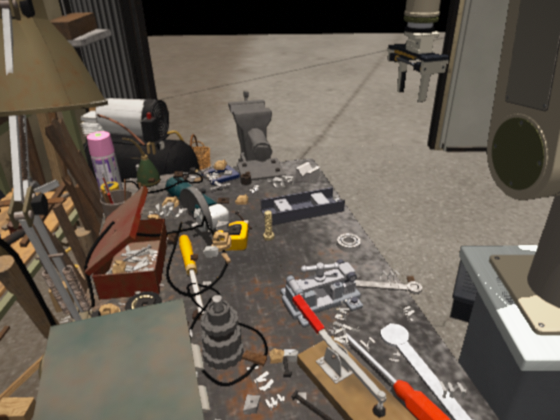

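The top view shows the fixture at about (168,240) and the tray at about (305,228). The drilled block, with two holes, is at (299,207), and the plain block is at (313,248). The bolt is at (256,194), the tape at (248,160), the bearing at (241,271) and the V-block at (385,236).

```bash
python3 - <<'E'
from h import *
c=cam("top")
for n,uv,z in [("fix",(168,240),.04),("tray",(305,228),.03),("drilled",(299,207),.026),("raw",(313,248),.026),("bolt",(256,194),.07),("tape",(248,160),.037),("bearing",(241,271),.015),("vb",(385,236),.034)]:
    print(n,np.round(ray(c,uv,z),3))
im=c["image"]
a=cv2.resize(im[195:285,120:210],None,fx=6,fy=6,interpolation=cv2.INTER_CUBIC)
cv2.imwrite("pics/fixtop.png",a)
w=cam("wrist"); print(np.round(w["mount"],3).tolist(),np.round(w["K"],0).tolist())
E
```

```text
fix [0.474 0.007 0.04 ]
tray [ 0.504 -0.315  0.03 ]
drilled [ 0.554 -0.301  0.026]
raw [ 0.457 -0.334  0.026]
bolt [ 0.58 -0.2   0.07]
tape [ 0.665 -0.178  0.037]
bearing [ 0.402 -0.163  0.015]
vb [ 0.486 -0.503  0.034]
[[0.002, -0.954, -0.301, 0.084], [1.0, 0.002, -0.0, 0.002], [0.001, -0.301, 0.954, -0.167], [0.0, 0.0, 0.0, 1.0]] [[320.0, 0.0, 284.0], [0.0, 320.0, 213.0], [0.0, 0.0, 1.0]]
```

View pics/fixtop.png

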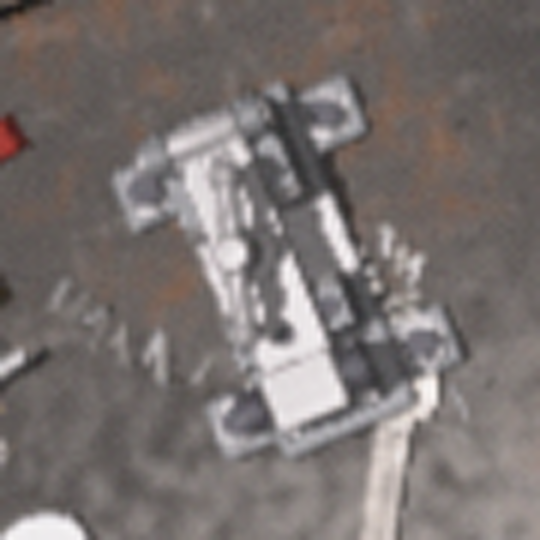

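Close up, the hinge pin is at the upper end (210,135) and the latch head at the lower end (310,385). So fixture +x runs roughly along world +x, yawed about +24°. Next I'll look from above with the wrist camera.

```bash
python3 -m inch '[15,30,20,0,100, 33,67,30,2,100, 51,104,30,4,100, 69,141,30,5,100, 87,178,30,5,100, 105,215,30,5,100, 123,252,30,5,100, 141,289,30,5,100, 159,326,30,5,100, 170,348,30,5,100]' && python3 -m inch '[18,37,0,0,100, 36,74,0,0,100, 54,111,0,0,100, 72,148,0,0,100, 90,185,0,0,100, 105,215,0,0,100, 115,229,0,0,100, 115,229,0,0,100, 115,229,0,0,100]'
python3 - <<'E'
from h import *
s=robot.read_state(); print(s["tool_pos"],s["orientation"],s["t"])
c=cam("wrist"); cv2.imwrite("pics/w1.png",c["image"]); 
E
```

```text
t: 1.03
tool_pos: [0.3653, -0.2164, 0.2487]
orientation: [-3.073, -0.653, -0.002]
force: [-0.2, -0.3, -0.3]
opening: 0.0931
gripper_force: 0.0
t: 1.78
tool_pos: [0.4792, 0.01, 0.2483]
orientation: [3.073, 0.654, -0.002]
force: [-0.3, -0.8, -0.0]
opening: 0.0932
gripper_force: 0.0
[0.47918793 0.00997842 0.24825011] [ 3.07275217e+00  6.54011466e-01 -1.69846781e-03] 1.7833
```

View pics/w1.png

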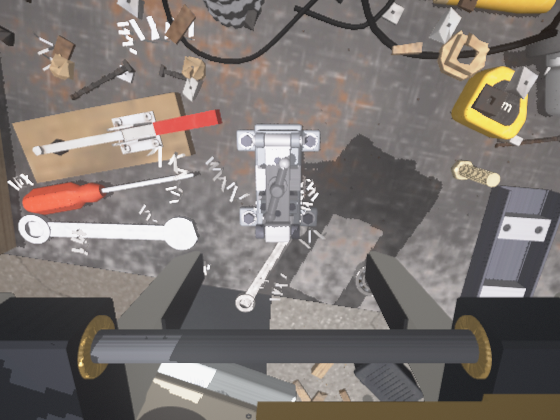

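```bash
python3 - <<'E'
from h import *
c=cam("wrist")
cv2.imwrite("pics/w1c.png",cv2.resize(c["image"][118:250,225:335],None,fx=4.5,fy=4.5,interpolation=cv2.INTER_CUBIC))
p=[ray(c,u,.017) for u in [(250,140),(308,140),(248,218),(307,218)]]
print(np.round(p,4)); print(np.mean(p,axis=0))
d=p[0]+p[1]-p[2]-p[3]; print(np.degrees(np.arctan2(d[1],d[0])))
d=p[0]+p[2]-p[1]-p[3]; print(np.degrees(np.arctan2(d[1],d[0]))-90)
E
```

```text
[[ 0.5089  0.0669  0.017 ]
 [ 0.5376  0.0024  0.017 ]
 [ 0.415   0.0314  0.017 ]
 [ 0.4466 -0.0393  0.017 ]]
[0.4770236  0.01534912 0.017     ]
22.62975820230339
24.05251394686603
```

View pics/w1c.png

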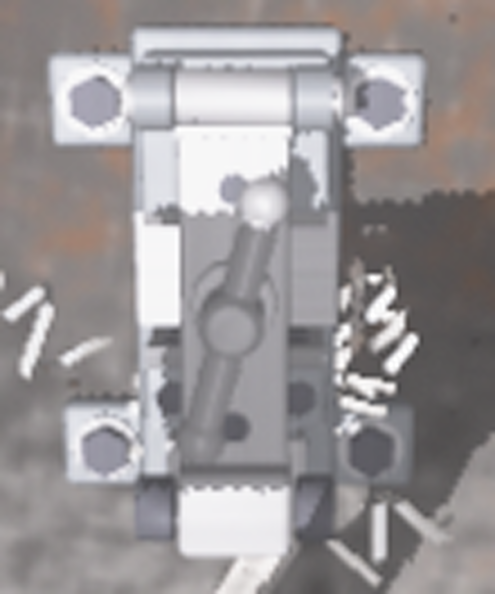

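The crop shows the hinge pin at (233,97), the hub at (232,328), the latch head at (235,520) with its buttons at (157,510) and (318,508), and the foot bolts at the corners. The T-bar runs from the ball at (263,203) to about (205,445).

```bash
python3 - <<'E'
from h import *
c=cam("wrist"); px=lambda u:(225+(u[0]+.5)/4.5-.5,118+(u[1]+.5)/4.5-.5)
P={n:ray(c,px(u),z) for n,u,z in [("hub",(232,328),.088),("head",(235,520),.063),("pin",(233,97),.060),("bl",(157,510),.060),("br",(318,508),.060),("ball",(263,203),.084),("ball2",(205,445),.084),("f1",(96,100),.02),("f2",(382,100),.02),("f3",(105,447),.02),("f4",(373,447),.02)]}
for n in P: print(n,np.round(P[n]*1000,1))
ang=lambda d:np.degrees(np.arctan2(d[1],d[0]))
print("yaw pin-head",ang(P["pin"]-P["head"]),"hub-head",ang(P["hub"]-P["head"]), "buttons",ang(P["bl"]-P["br"])-90, "feet",ang(P["f1"]-P["f2"])-90,ang(P["f3"]-P["f4"])-90,"bar",ang(P["ball"]-P["ball2"]))
print(np.linalg.norm(P["pin"]-P["head"]),np.linalg.norm(P["hub"]-P["head"]),np.mean([P[f] for f in("f1","f2","f3","f4")],0))
s=robot.read_state();M=R.from_rotvec(s["orientation"]).as_matrix();print("tool yaw",ang(M[:,0]), s["tool_pos"])
E
```

```text
hub [480.4  17.1  88. ]
head [427.6  -6.   63. ]
pin [526.5  37.7  60. ]
bl [420.8  13.5  60. ]
br [438.5 -25.   60. ]
ball [509.4  22.1  84. ]
ball2 [450.2  11.2  84. ]
f1 [507.5  70.6  20. ]
f2 [5.387e+02 4.000e-01 2.000e+01]
f3 [417.4  31.6  20. ]
f4 [448.9 -39.2  20. ]
yaw pin-head 23.860381854810605 hub-head 23.692259866518345 buttons 24.747525204360656 feet 23.97136643915735 23.98509660425826 bar 10.420701411761417
0.1081100174752122 0.06281392509340253 [0.47811743 0.01586426 0.02      ]
tool yaw 23.831355927535103 [0.47893831 0.00834375 0.24856768]
```

```bash
python3 -m inch '[-15,-4,-30,0,100, -30,-9,-60,0,100, -45,-13,-90,0,100, -51,-15,-118,0,100, -51,-15,-128,0,100, -51,-15,-128,0,100, -51,-15,-128,0,100]'
python3 - <<'E'
from h import *
s=robot.read_state(); print(s["tool_pos"],s["orientation"],s["force"])
c=cam("wrist"); cv2.imwrite("pics/w2.png",c["image"]); print(proj(c,[.4283,-.0063,.056]),proj(c,s["tool_pos"]))
E
```

```text
t: 2.52
tool_pos: [0.4288, -0.0062, 0.1216]
orientation: [3.074, 0.648, 0.001]
force: [0.4, 0.6, 0.4]
opening: 0.093
gripper_force: 0.0
[ 0.42884289 -0.00624964  0.12159244] [3.07372336e+00 6.48422123e-01 9.55354952e-04] [0.4322947  0.57900167 0.39356218]
[282.21150625 226.22461332] [281.74197576 264.09665671]
```

View pics/w2.png

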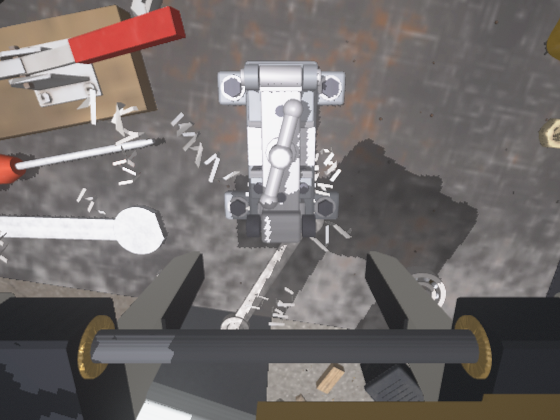

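The head spans columns 262–301 and its buttons are at (252,228) and (309,228). That matches my prediction (282,226), so I'll descend and pinch.

```bash
python3 -m inch '[0,0,-25,0,100, 0,0,-50,0,100, 0,0,-70,0,100, 0,0,-80,0,100, 0,0,-80,0,70, 0,0,-80,0,50, 0,0,-80,0,40, 0,0,-80,0,38, 0,0,-80,0,38, 0,0,-80,0,38]' 20
python3 - <<'E'
from h import *
s=robot.read_state(); a=np.radians(24); f=np.array(s["force"]); print(s["tool_pos"],"fx fy",f[0]*np.cos(a)+f[1]*np.sin(a),-f[0]*np.sin(a)+f[1]*np.cos(a),s["opening"])
th=np.arange(0,2.06,.1); x=-106*np.cos(th)+4*np.sin(th)+106; z=106*np.sin(th)+4*np.cos(th)-4
for t,X,Z in zip(th,x,z): print(round(t,2),np.round([X*np.cos(a),X*np.sin(a),Z],0).astype(int).tolist())
E
```

```text
t: 3.4
tool_pos: [0.4291, -0.0057, 0.0416]
orientation: [3.073, 0.65, 0.002]
force: [-0.4, -0.5, -0.7]
opening: 0.058
gripper_force: 0.0
[ 0.42908684 -0.00574058  0.04158488] fx fy -0.5868612536409058 -0.3381510926000006 0.057964502673280155
0.0 [0, 0, 0]
0.1 [1, 0, 11]
0.2 [3, 1, 21]
0.3 [5, 2, 31]
0.4 [9, 4, 41]
0.5 [14, 6, 50]
0.6 [19, 8, 59]
0.7 [25, 11, 67]
0.8 [32, 14, 75]
0.9 [40, 18, 82]
1.0 [48, 21, 87]
1.1 [56, 25, 92]
1.2 [65, 29, 96]
1.3 [74, 33, 99]
1.4 [84, 37, 101]
1.5 [94, 42, 102]
1.6 [103, 46, 102]
1.7 [113, 50, 101]
1.8 [122, 54, 98]
1.9 [132, 59, 95]
2.0 [140, 63, 91]
```

```bash
python3 -m inch '[0,0,0,0,38, 0,0,0,0,38, 0,0,0,0,38, 0,0,0,0,38, 0,0,0,0,38, 0,0,0,0,38, 0,0,0,0,38]' 25
python3 - <<'E'
from h import *
s=robot.read_state(); a=np.radians(24); f=np.array(s["force"]); print(s["tool_pos"],"fx fy",f[0]*np.cos(a)+f[1]*np.sin(a),-f[0]*np.sin(a)+f[1]*np.cos(a),s["opening"],s["gripper_force"],s["wrist_torque"])
E
```

```text
t: 3.98
tool_pos: [0.4278, -0.0041, 0.0409]
orientation: [-3.071, -0.65, 0.001]
force: [-5.2, 9.7, 9.2]
opening: 0.0389
gripper_force: 25.0
[ 0.42777363 -0.0041202   0.04091719] fx fy -0.8308833199227892 11.007083490101998 0.038930711208830834 25.00393509864807 [ 1.69451987  0.83579354 -0.05302173]
```

```bash
python3 -m inch '[-0.6,1.4,1,0,38, -0.6,1.4,1,0,38, -0.6,1.4,1,0,38, -0.6,1.4,1,0,38]' 20
cat > st.py <<'E'
from h import *
s=robot.read_state(); a=np.radians(24); f=np.array(s["force"]); print(np.round(s["tool_pos"],4),"fx fy fz",np.round([f[0]*np.cos(a)+f[1]*np.sin(a),-f[0]*np.sin(a)+f[1]*np.cos(a),f[2]],1),s["opening"],s["gripper_force"],np.round(s["wrist_torque"],2))
E
python3 st.py; python3 - <<'E'
from h import *
c=cam("wrist"); cv2.imwrite("pics/w3.png",cv2.resize(c["image"][120:340,150:430],None,fx=2.5,fy=2.5))
E
```

```text
t: 4.32
tool_pos: [0.4277, -0.0039, 0.0414]
orientation: [-3.073, -0.65, -0.0]
force: [2.9, 5.3, -3.3]
opening: 0.0402
gripper_force: 20.0
[ 0.4277 -0.0039  0.0414] fx fy fz [ 4.8  3.7 -3.3] 0.04020208687998761 19.986852407455444 [ 0.86 -0.39 -0.14]
```

View pics/w3.png

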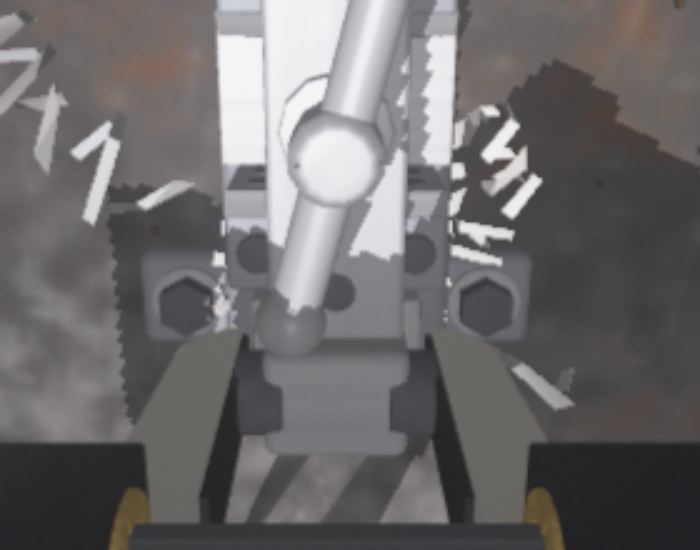

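Both fingers sit squarely on the buttons at (258,400) and (412,400) in the crop, so the latch is pinched symmetrically. Next I'll swing the leaf along its arc.

```bash
python3 -m inch '[1,0,10,0,38, 3,1,20,0,38, 5,2,30,0,38, 9,4,40,0,38, 14,6,49,0,38]' && python3 st.py && python3 -m inch '[5,2,9,0,38, 11,5,17,0,38, 18,8,25,0,38, 26,12,32,0,38, 34,15,37,0,38]' && python3 st.py
```

```text
t: 4.78
tool_pos: [0.4407, 0.0018, 0.0911]
orientation: [-3.073, -0.65, 0.005]
force: [-5.6, 2.8, -2.4]
opening: 0.04
gripper_force: 20.0
[0.4407 0.0018 0.0911] fx fy fz [-4.   4.9 -2.4] 0.04001202160402226 20.003743171691895 [0.38 1.16 0.05]
t: 5.2
tool_pos: [0.4758, 0.0172, 0.129]
orientation: [-3.073, -0.65, 0.001]
force: [-7.0, 3.7, 1.2]
opening: 0.0399
gripper_force: 20.0
[0.4758 0.0172 0.129 ] fx fy fz [-4.9  6.2  1.2] 0.03987519731220399 20.002146363258362 [ 0.69  1.36 -0.  ]
```

```bash
python3 -m inch '[8,4,5,0,38, 17,8,9,0,38, 26,12,12,0,38, 36,16,14,0,38, 46,21,15,0,38, 55,25,15,0,38, 65,29,14,0,38, 74,33,11,0,38, 84,38,8,0,38, 92,42,4,0,38]' && python3 st.py && python3 -m inch '[4,2,-2,0,38, 6,3,-4,0,38, 6,3,-4,0,38]' && python3 st.py
```

```text
t: 6.03
tool_pos: [0.5701, 0.059, 0.1337]
orientation: [3.072, 0.65, 0.005]
force: [0.5, -2.0, 1.5]
opening: 0.0395
gripper_force: 20.0
[0.5701 0.059  0.1337] fx fy fz [-0.3 -2.   1.5] 0.03950342463061196 20.004208981990814 [-0.12  0.06 -0.01]
t: 6.28
tool_pos: [0.5763, 0.0617, 0.1297]
orientation: [3.072, 0.65, 0.008]
force: [4.5, 0.2, 5.0]
opening: 0.0402
gripper_force: 20.0
[0.5763 0.0617 0.1297] fx fy fz [ 4.2 -1.6  5. ] 0.0401662217143887 20.005300641059875 [-0.02 -0.62  0.04]
```

The leaf is at its open stop, so I'll release it, rise and travel over the raw block.

```bash
python3 -m inch '[0,0,0,0,70, 0,0,0,0,80, 0,0,0,0,90, 0,0,0,0,90, 0,0,15,0,90, 0,0,45,0,90, 0,0,75,0,90, 0,0,90,0,90]' && python3 -m inch '[-5,-15,0,7,100, -15,-50,0,14,100, -26,-87,0,21,100, -37,-124,0,28,100, -48,-161,0,35,100, -59,-198,0,42,100, -70,-235,0,49,100, -81,-272,0,56,100, -92,-309,0,63,100, -103,-342,-10,70,100]' && python3 -m inch '[-10,-36,-10,7,100, -16,-54,-10,14,100, -16,-54,-10,15,100, -16,-54,-10,15,100, -16,-54,-10,15,100]'
python3 - <<'E'
from h import *
s=robot.read_state(); c=cam("wrist"); print(s["tool_pos"],s["q"])
cv2.imwrite("pics/w4.png",c["image"]); print([np.round(proj(c,p)) for p in ([.457,-.334,.026],[.554,-.301,.026],s["tool_pos"])])
g=c["image"].min(axis=2); m=cv2.morphologyEx(((g>150)*255).astype(np.uint8),cv2.MORPH_OPEN,np.ones((5,5)))
for k in cv2.findContours(m,cv2.RETR_EXTERNAL,cv2.CHAIN_APPROX_SIMPLE)[0]:
    if cv2.contourArea(k)>1500: print(cv2.contourArea(k),cv2.minAreaRect(k))
t=cam("top")["image"]; cv2.imwrite("pics/leaf.png",cv2.resize(t[195:285,120:210],None,fx=3,fy=3))
E
```

```text
t: 6.95
tool_pos: [0.5739, 0.0616, 0.2206]
orientation: [3.073, 0.65, 0.002]
force: [-1.1, -0.8, 0.5]
opening: 0.0831
gripper_force: 0.0
t: 7.78
tool_pos: [0.4714, -0.2775, 0.2097]
orientation: [2.211, 2.231, 0.0]
force: [0.1, -0.1, 0.5]
opening: 0.093
gripper_force: 0.0
t: 8.2
tool_pos: [0.4561, -0.3288, 0.1983]
orientation: [-1.911, -2.491, -0.001]
force: [0.7, 0.8, 0.3]
opening: 0.0929
gripper_force: 0.0
[ 0.45607018 -0.32883951  0.19825748] [-7.16186307e-01  4.04386282e-02  1.62053151e+00  4.45014501e-04
  1.48226074e+00 -9.78388302e-01]
[array([284., 197.]), array([378., 191.]), array([285., 263.])]
1729.0 ((274.9761962890625, 386.5690612792969), (45.7296142578125, 85.96269226074219), 69.19320678710938)
4649.5 ((189.0, 391.0), (56.0, 104.0), 90.0)
1750.0 ((385.5, 185.5), (59.0, 47.0), 90.0)
1859.0 ((538.0, 181.5), (55.0, 42.0), 90.0)
65898.0 ((177.99996948242188, 163.99996948242188), (355.99993896484375, 327.99993896484375), -0.0)
```

View pics/w4.png

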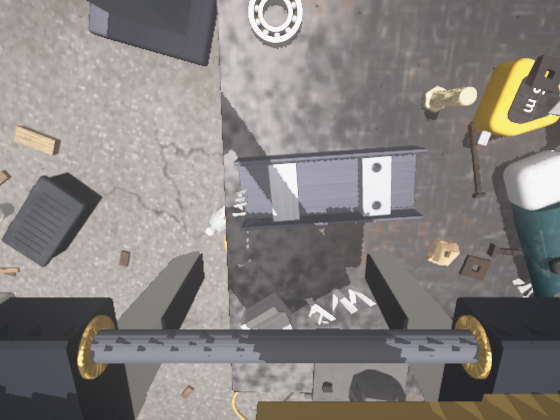

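The wrist view shows the tray. The plain block is at about (285,192), with edges at columns ~270–298, and the drilled one at (376,185). I'll measure the edges.

```bash
python3 - <<'E'
from h import *
c=cam("wrist"); im=c["image"]; ang=lambda d:np.degrees(np.arctan2(d[1],d[0]))
for n,(x0,x1) in {"raw":(255,320),"dr":(345,405)}.items():
    g=im[150:225,x0:x1].min(axis=2); print(n)
    t,m=cv2.threshold(g,0,255,cv2.THRESH_OTSU); k=max(cv2.findContours(m,cv2.RETR_EXTERNAL,cv2.CHAIN_APPROX_SIMPLE)[0],key=cv2.contourArea)
    b=cv2.boxPoints(cv2.minAreaRect(k.astype(np.float32)))+[x0,150]; P=np.array([ray(c,u,.026) for u in b])
    print(t,cv2.contourArea(k),np.round(b,1).tolist()); print(np.round(P.mean(0),4),[ (round(np.linalg.norm(P[i]-P[i-1])*1000,1),round(ang(P[i]-P[i-1]),1)) for i in range(4)])
    print([(r+150,x0+np.flatnonzero(m[r]).min(),x0+np.flatnonzero(m[r]).max()) for r in range(10,75,9) if m[r].any()])
a=[ray(c,u,.034) for u in [(240,156),(425,149)]]; print("wall",ang(a[1]-a[0]))
im2=cv2.imread("pics/leaf.png"); cv2.imwrite("pics/m.png",np.hstack([im2,cv2.resize(im[140:230,240:330],(270,270))]))
E
```

```text
raw
133.0 2834.5 [[255.0, 160.0], [319.0, 160.0], [319.0, 221.0], [255.0, 221.0]]
[ 0.4591 -0.3272  0.026 ] [(np.float64(68.2), np.float64(103.7)), (np.float64(67.7), np.float64(15.3)), (np.float64(68.2), np.float64(-72.9)), (np.float64(71.8), np.float64(-164.7))]
[(160, np.int64(270), np.int64(316)), (169, np.int64(268), np.int64(319)), (178, np.int64(269), np.int64(319)), (187, np.int64(255), np.int64(319)), (196, np.int64(255), np.int64(319)), (205, np.int64(255), np.int64(319)), (214, np.int64(272), np.int64(298)), (223, np.int64(316), np.int64(319))]
dr
182.0 1525.0 [[362.0, 156.0], [390.0, 156.0], [390.0, 215.0], [362.0, 215.0]]
[ 0.5507 -0.2964  0.026 ] [(np.float64(65.5), np.float64(109.4)), (np.float64(29.5), np.float64(15.3)), (np.float64(65.6), np.float64(-69.1)), (np.float64(31.2), np.float64(-164.7))]
[(160, np.int64(362), np.int64(390)), (169, np.int64(362), np.int64(390)), (178, np.int64(362), np.int64(389)), (187, np.int64(362), np.int64(389)), (196, np.int64(362), np.int64(389)), (205, np.int64(362), np.int64(389)), (214, np.int64(368), np.int64(384))]
wall 17.40165733594479
```

View pics/m.png

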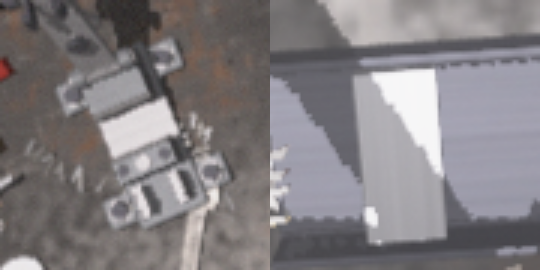

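The left half shows the leaf lying open with the channel clear. In the right half the raw block's corners are at (358,73), (437,68), (446,238) and (370,243).

```bash
python3 - <<'E'
from h import *
c=cam("wrist"); ang=lambda d:np.degrees(np.arctan2(d[1],d[0]))
P=np.array([ray(c,(240+(u-270+.5)/3-.5,140+(v+.5)/3-.5),.026) for u,v in [(358,73),(437,68),(446,238),(370,243)]])
print(np.round(P.mean(0)*1000,1),[(round(np.linalg.norm(P[i]-P[i-1])*1000,1),round(ang(P[i]-P[i-1]),1)) for i in range(4)])
s=robot.read_state();M=R.from_rotvec(s["orientation"]).as_matrix();print("tool yaw",ang(M[:,0]), s["tool_pos"])
E
```

```text
[ 456.4 -329.2   26. ] [(np.float64(63.7), np.float64(108.5)), (np.float64(28.0), np.float64(18.9)), (np.float64(63.5), np.float64(-71.1)), (np.float64(28.5), np.float64(-160.7))]
tool yaw 105.22149451963332 [ 0.45688713 -0.3286471   0.19898257]
```

```bash
python3 -m inch '[0,0,-30,3.5,100, 0,0,-65,3.5,100, 0,0,-100,3.5,100, 0,0,-135,3.5,100, 0,0,-160,3.5,100, 0,0,-175,3.5,100, 0,0,-185,3.5,100, 0,0,-190,3.5,100, 0,0,-190,3.5,60, 0,0,-190,3.5,20]' 35 && python3 -m inch '[0,0,0,0,20, 0,0,0,0,20, 0,0,0,0,20, 0,0,0,0,20, 0,0,0,0,20, 0,0,0,0,20, 0,0,0,0,20]' && python3 st.py
```

```text
t: 9.23
tool_pos: [0.4572, -0.3301, 0.0099]
orientation: [1.83, 2.552, -0.0]
force: [0.3, -0.4, 0.1]
opening: 0.0841
gripper_force: 0.0
t: 9.82
tool_pos: [0.4563, -0.3298, 0.0088]
orientation: [1.831, 2.553, -0.0]
force: [0.2, 0.9, 0.6]
opening: 0.0377
gripper_force: 0.0
[ 0.4563 -0.3298  0.0088] fx fy fz [0.6 0.8 0.6] 0.03771867072241235 0.0 [-0.02 -0.12  0.02]
```

```bash
python3 -m inch '[0,0,0,0,20, 0,0,0,0,20, 0,0,0,0,20, 0,0,0,0,20, 0,0,10,0,20, 0,0,25,0,20, 0,0,50,0,20, 0,0,80,0,20, 0,0,110,0,20, 0,0,120,0,20]' 35 && python3 st.py && python3 -m inch '[6,25,0,1,20, 14,58,0,2,20, 22,91,0,3,20, 30,124,0,4,20, 38,157,0,5,20, 45,186,0,5,20, 49,203,0,5,20, 51,211,0,5,20, 51,211,0,5,20, 51,211,0,5,20]' && python3 st.py
python3 - <<'E'
from h import *
c=cam("wrist"); cv2.imwrite("pics/w5.png",c["image"])
E
```

```text
t: 10.65
tool_pos: [0.4582, -0.3313, 0.1343]
orientation: [1.827, 2.547, -0.001]
force: [0.8, -0.6, -1.3]
opening: 0.0301
gripper_force: 34.9
[ 0.4582 -0.3313  0.1343] fx fy fz [ 0.5 -0.8 -1.3] 0.030090083699518495 34.934338331222534 [-0.06 -0.17  0.02]
t: 11.48
tool_pos: [0.507, -0.1191, 0.1283]
orientation: [-1.717, -2.631, 0.001]
force: [-0.6, -0.3, -3.4]
opening: 0.0293
gripper_force: 34.9
[ 0.507  -0.1191  0.1283] fx fy fz [-0.7 -0.  -3.4] 0.029335391525723956 34.934388399124146 [-0.02 -0.07  0.03]
```

The block is held: opening 29–30 mm, fz about −3.3 N. I'll lower it to the bench.

```bash
python3 -m inch '[0,0,-25,0,20, 0,0,-55,0,20, 0,0,-85,0,20, 0,0,-105,0,20, 0,0,-114,0,20, 0,0,-118,0,20, 0,0,-120,0,20, 0,0,-121,0,20, 0,0,-122,0,20, 0,0,-122,0,20]' && python3 st.py && python3 -m inch '[0,0,-1,0,20, 0,0,-1,0,20]' && python3 st.py
```

```text
t: 12.37
tool_pos: [0.5084, -0.1192, 0.0081]
orientation: [1.717, 2.628, 0.001]
force: [0.2, 0.0, -3.3]
opening: 0.0295
gripper_force: 34.9
[ 0.5084 -0.1192  0.0081] fx fy fz [ 0.2 -0.  -3.3] 0.029458450241570337 34.93442416191101 [-0.02 -0.08  0.07]
t: 12.53
tool_pos: [0.5078, -0.1189, 0.0064]
orientation: [1.717, 2.629, 0.0]
force: [0.2, 0.1, -2.5]
opening: 0.0296
gripper_force: 34.9
[ 0.5078 -0.1189  0.0064] fx fy fz [ 0.2 -0.  -2.5] 0.029618277193426044 34.934409856796265 [-0.02 -0.13  0.01]
```

```bash
python3 -m inch '[0,0,-0.5,0,20, 0,0,-1,0,20, 0,0,-1.5,0,20, 0,0,-1.5,0,20]' && python3 st.py && python3 -m inch '[0,0,0,0,50, 0,0,0,0,70, 0,0,0,0,80, 0,0,0,0,80, 0,0,15,0,90, 0,0,45,0,100, 0,0,75,-5,100, 0,0,85,-12,100, 0,0,85,-19,100, 0,0,85,-26,100]' && python3 -m inch '[0,0,0,-7,100, 0,0,0,-14,100, 0,0,0,-21,100, 0,0,0,-28,100, 0,0,0,-35,100, 0,0,0,-42,100, 0,0,0,-49,100, 0,0,0,-56,100, 0,0,0,-63,100, 0,0,0,-64,100]' && python3 st.py
python3 - <<'E'
from h import *
c=cam("wrist"); s=robot.read_state(); M=R.from_rotvec(s["orientation"]).as_matrix(); print("yaw",np.degrees(np.arctan2(M[1,0],M[0,0])))
cv2.imwrite("pics/w6.png",c["image"]); print(proj(c,[.5078,-.1189,.022]))
E
```

```text
t: 12.87
tool_pos: [0.5075, -0.1188, 0.0047]
orientation: [1.718, 2.63, 0.0]
force: [-2.8, 0.2, 2.5]
opening: 0.03
gripper_force: 34.9
[ 0.5075 -0.1188  0.0047] fx fy fz [-2.5  1.3  2.5] 0.02995950434389765 34.93636429309845 [ 0.09  0.34 -0.03]
t: 13.7
tool_pos: [0.5085, -0.1192, 0.091]
orientation: [2.27, 2.168, 0.002]
force: [0.5, -0.0, -0.8]
opening: 0.0903
gripper_force: 0.0
t: 14.53
tool_pos: [0.5074, -0.1188, 0.0892]
orientation: [3.077, 0.636, 0.0]
force: [-0.7, -0.4, 0.2]
opening: 0.0929
gripper_force: 0.0
[ 0.5074 -0.1188  0.0892] fx fy fz [-0.8 -0.1  0.2] 0.09287384133221444 0.0 [-0.04 -0.03 -0.01]
yaw 23.653312803493563
[282.83941766 224.42397671]
```

View pics/w6.png

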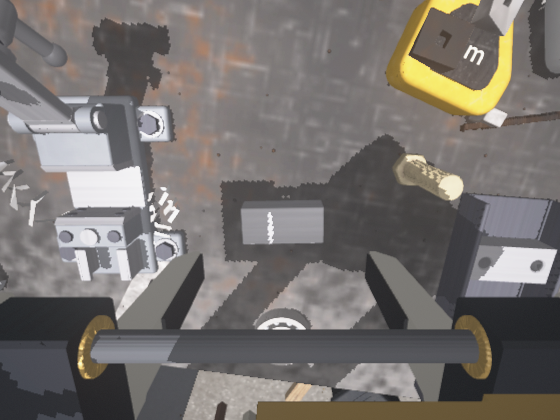

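The block lies at about (283,222), as predicted, and is aligned with the tool; the bolt at (405,165) is clear. I'll regrip it by its ends.

```bash
python3 -m inch '[0,0,-20,0,100, 0,0,-45,0,100, 0,0,-65,0,100, 0,0,-77,0,100, 0,0,-83,0,100, 0,0,-84,0,100, 0,0,-84,0,80, 0,0,-84,0,60, 0,0,-84,0,55, 0,0,-84,0,55]' 40 && python3 -m inch '[0,0,0,0,55, 0,0,0,0,55, 0,0,0,0,55, 0,0,0,0,55]' && python3 st.py
```

```text
t: 15.42
tool_pos: [0.5083, -0.1191, 0.0064]
orientation: [3.074, 0.645, 0.003]
force: [-0.0, -0.5, -0.7]
opening: 0.071
gripper_force: 0.0
t: 15.75
tool_pos: [0.5079, -0.1188, 0.0061]
orientation: [3.074, 0.645, 0.002]
force: [-1.7, 1.8, 5.7]
opening: 0.0634
gripper_force: 40.0
[ 0.5079 -0.1188  0.0061] fx fy fz [-0.8  2.3  5.7] 0.06338196144081788 39.99740481376648 [0.32 0.23 0.05]
```

The ends are gripped at 63.4 mm. I'll lift, turn the hand half round so its camera side faces away from the open leaf, and hover over the nest.

```bash
python3 -m inch '[0,0,8,0,55, 0,0,30,0,55, 0,0,65,0,55, 0,0,100,4,55, 0,0,120,11,55, 0,0,124,18,55, 0,0,124,25,55, 0,0,124,32,55, 0,0,124,39,55, 0,0,124,46,55]' && python3 -m inch '[0,0,0,7,55, 0,0,0,14,55, 0,0,0,21,55, 0,0,0,28,55, 0,0,0,35,55, 0,0,0,42,55, 0,0,0,49,55, 0,0,0,56,55, 0,0,0,63,55, 0,0,0,70,55]' && python3 -m inch '[-3,14,0,7,55, -9,42,0,14,55, -15,70,0,21,55, -21,98,0,28,55, -25,120,0,35,55, -27,131,0,42,55, -28,135,0,49,55, -28,135,0,56,55, -28,135,0,63,55, -28,135,0,64,55]' && python3 st.py
python3 - <<'E'
from h import *
c=cam("wrist"); s=robot.read_state(); M=R.from_rotvec(s["orientation"]).as_matrix(); print("yaw",np.degrees(np.arctan2(M[1,0],M[0,0])),s["q"][5])
cv2.imwrite("pics/w7.png",c["image"]); print(proj(c,[.4795,.0165,.014]))
E
```

```text
t: 16.58
tool_pos: [0.5068, -0.1187, 0.1292]
orientation: [-2.572, -1.803, 0.001]
force: [0.9, -0.1, -3.1]
opening: 0.0638
gripper_force: 40.0
t: 17.42
tool_pos: [0.5068, -0.1187, 0.129]
orientation: [-1.073, -2.952, 0.0]
force: [0.2, -0.1, -2.7]
opening: 0.0637
gripper_force: 40.0
t: 18.25
tool_pos: [0.4789, 0.0164, 0.1292]
orientation: [0.655, -3.072, 0.0]
force: [0.6, -0.1, -2.9]
opening: 0.0637
gripper_force: 40.0
[0.4789 0.0164 0.1292] fx fy fz [ 0.5 -0.4 -2.9] 0.0637384252554711 39.99354600906372 [ 0.06 -0.18  0.02]
yaw -156.24958597866075 -2.0582291040685523
[285.16541506 209.40344779]
```

```bash
python3 - <<'E'
from h import *
im=cv2.cvtColor(cv2.imread("pics/w6.png"),cv2.COLOR_BGR2GRAY)
c=read_camera("wrist"); mount=np.array(c["mount"]); T=np.eye(4); T[:3,:3]=R.from_rotvec([3.077,.636,0]).as_matrix(); T[:3,3]=[.5075,-.1189,.0895]
w={"K":c["K"],"c2w":T@mount}; a=np.radians(24)
X=np.arange(-40,41,1.)
for z in (.044,):
  for y in (-21,-18,-14,-8,0):
    p=np.array([proj(w,[.4795+(x*np.cos(a)-y*np.sin(a))/1e3,.0165+(x*np.sin(a)+y*np.cos(a))/1e3,z]) for x in X],np.float32)
    v=cv2.remap(im,p[:,0].reshape(1,-1),p[:,1].reshape(1,-1),cv2.INTER_LINEAR)[0].astype(int)
    print(z,y,np.round(p[[0,-1]]).tolist()," ".join(f"{int(x)}:{g}" for x,g in zip(X,v) if int(x)%2==0))
E
```

```text
0.044 -21 [[128.0, 252.0], [109.0, 138.0]] -40:105 -38:105 -36:130 -34:104 -32:104 -30:98 -28:106 -26:99 -24:103 -22:101 -20:104 -18:108 -16:170 -14:193 -12:107 -10:92 -8:109 -6:186 -4:239 -2:238 0:241 2:239 4:240 6:239 8:239 10:242 12:241 14:241 16:240 18:239 20:171 22:116 24:106 26:104 28:101 30:105 32:99 34:103 36:98 38:103 40:95
0.044 -18 [[124.0, 252.0], [104.0, 138.0]] -40:236 -38:151 -36:203 -34:213 -32:214 -30:199 -28:155 -26:207 -24:214 -22:215 -20:206 -18:201 -16:205 -14:196 -12:110 -10:98 -8:110 -6:183 -4:239 -2:237 0:241 2:239 4:240 6:239 8:238 10:241 12:241 14:241 16:240 18:238 20:198 22:200 24:213 26:216 28:216 30:216 32:214 34:216 36:215 38:215 40:214
0.044 -14 [[118.0, 252.0], [98.0, 139.0]] -40:236 -38:169 -36:204 -34:213 -32:166 -30:144 -28:146 -26:150 -24:100 -22:213 -20:207 -18:200 -16:203 -14:198 -12:110 -10:109 -8:111 -6:164 -4:239 -2:237 0:240 2:238 4:239 6:238 8:237 10:240 12:240 14:240 16:239 18:238 20:196 22:200 24:214 26:215 28:215 30:215 32:214 34:214 36:213 38:213 40:214
0.044 -8 [[110.0, 252.0], [89.0, 139.0]] -40:211 -38:211 -36:203 -34:213 -32:212 -30:169 -28:155 -26:186 -24:216 -22:216 -20:209 -18:198 -16:202 -14:199 -12:109 -10:109 -8:110 -6:170 -4:237 -2:236 0:239 2:237 4:237 6:237 8:235 10:240 12:240 14:239 16:238 18:235 20:197 22:199 24:212 26:213 28:215 30:215 32:212 34:213 36:214 38:214 40:213
0.044 0 [[99.0, 252.0], [77.0, 139.0]] -40:123 -38:124 -36:146 -34:213 -32:154 -30:183 -28:213 -26:166 -24:108 -22:171 -20:211 -18:196 -16:200 -14:200 -12:108 -10:107 -8:110 -6:151 -4:236 -2:235 0:237 2:236 4:236 6:236 8:234 10:239 12:238 14:238 16:236 18:234 20:194 22:199 24:212 26:214 28:211 30:211 32:211 34:211 36:213 38:212 40:211
```

```bash
python3 -m inch '[1.5,0.6,-20,0.3,55, 1.5,0.6,-45,0.3,55, 1.5,0.6,-65,0.3,55, 1.5,0.6,-74,0.3,55, 1.5,0.6,-77,0.3,55, 1.5,0.6,-77,0.3,55, 1.5,0.6,-77,0.3,55]' && python3 st.py && python3 -m inch '[0,0,-2,0,55, 0,0,-4,0,55, 0,0,-4,0,55]' && python3 st.py&& python3 -m inch '[0,0,-2,0,55, 0,0,-3,0,55, 0,0,-3,0,55]' && python3 st.py
```

```text
t: 18.93
tool_pos: [0.4816, 0.0167, 0.0534]
orientation: [-0.651, 3.072, -0.001]
force: [0.1, 0.4, -2.5]
opening: 0.0636
gripper_force: 40.0
[0.4816 0.0167 0.0534] fx fy fz [ 0.2  0.3 -2.5] 0.06361023632040505 39.994869232177734 [ 0.11 -0.11 -0.05]
t: 19.18
tool_pos: [0.4813, 0.0168, 0.0487]
orientation: [-0.653, 3.072, -0.0]
force: [0.6, 0.3, -2.6]
opening: 0.0635
gripper_force: 40.0
[0.4813 0.0168 0.0487] fx fy fz [ 0.7  0.1 -2.6] 0.06353865340643292 39.99476194381714 [ 0.09 -0.2   0.  ]
t: 19.43
tool_pos: [0.4807, 0.0169, 0.045]
orientation: [0.653, -3.073, -0.0]
force: [-0.7, -0.6, -2.6]
opening: 0.0635
gripper_force: 40.0
[0.4807 0.0169 0.045 ] fx fy fz [-0.8 -0.2 -2.6] 0.06349168286153413 39.99486744403839 [ 0.12 -0.12  0.03]
```

There's no contact and the block is already below the chamfer, so I'll continue gently.

```bash
python3 -m inch '[0,0,-2,0,55, 0,0,-4,0,55, 0,0,-6,0,55, 0,0,-6,0,55]' && python3 st.py && python3 -m inch '[0,0,-3,0,55, 0,0,-6,0,55, 0,0,-9,0,55, 0,0,-12,0,55, 0,0,-14,0,55, 0,0,-14,0,55]' && python3 st.py
```

```text
t: 19.77
tool_pos: [0.4804, 0.0169, 0.0386]
orientation: [0.653, -3.072, -0.0]
force: [0.2, -0.3, -3.0]
opening: 0.0639
gripper_force: 40.0
[0.4804 0.0169 0.0386] fx fy fz [ 0.1 -0.3 -3. ] 0.06385964433389694 39.99473333358765 [ 0.06 -0.18 -0.03]
t: 20.27
tool_pos: [0.4803, 0.0169, 0.0245]
orientation: [0.653, -3.072, -0.0]
force: [0.0, -0.0, -2.8]
opening: 0.0634
gripper_force: 40.0
[0.4803 0.0169 0.0245] fx fy fz [ 0.  -0.  -2.8] 0.06340932051149951 39.994786977767944 [ 0.11 -0.13  0.01]
```

```bash
python3 - <<'E'
from h import *
c=cam("wrist"); m=np.linalg.inv(np.array(c["mount"])); K=np.array(c["K"])
q=m@[0,0,0,1]; print("TCP px",(K@q[:3])[:2]/q[2], np.round(c["mount"],4).tolist())
for f in ("w4","w6","w2"):
    g=cv2.imread(f"pics/{f}.png").astype(int)
    for r in (265,275,285): print(f,r,"L",[tuple(g[r,x]) [1] for x in range(180,212,2)],"R",[g[r,x][1] for x in range(360,392,2)])
E
```

```text
TCP px [286.23376506 265.88997038] [[0.0016, -0.9542, -0.299, 0.0844], [1.0, 0.0012, 0.0015, -0.0015], [-0.0011, -0.299, 0.9542, -0.1669], [0.0, 0.0, 0.0, 1.0]]
w4 265 L [np.int64(131), np.int64(132), np.int64(132), np.int64(132), np.int64(131), np.int64(130), np.int64(118), np.int64(61), np.int64(59), np.int64(60), np.int64(60), np.int64(61), np.int64(186), np.int64(189), np.int64(185), np.int64(179)] R [np.int64(138), np.int64(142), np.int64(141), np.int64(55), np.int64(50), np.int64(51), np.int64(51), np.int64(50), np.int64(92), np.int64(128), np.int64(129), np.int64(129), np.int64(128), np.int64(129), np.int64(128), np.int64(129)]
w4 275 L [np.int64(131), np.int64(129), np.int64(131), np.int64(117), np.int64(60), np.int64(59), np.int64(58), np.int64(59), np.int64(59), np.int64(58), np.int64(58), np.int64(59), np.int64(109), np.int64(180), np.int64(180), np.int64(175)] R [np.int64(140), np.int64(135), np.int64(123), np.int64(51), np.int64(51), np.int64(50), np.int64(50), np.int64(49), np.int64(50), np.int64(50), np.int64(54), np.int64(94), np.int64(128), np.int64(128), np.int64(12
[... 2644 characters left out ...]
np.int64(142), np.int64(143), np.int64(125), np.int64(44), np.int64(45), np.int64(43), np.int64(42), np.int64(42), np.int64(41), np.int64(43), np.int64(42), np.int64(78), np.int64(109), np.int64(111), np.int64(112), np.int64(112)]
w2 285 L [np.int64(101), np.int64(49), np.int64(48), np.int64(47), np.int64(47), np.int64(47), np.int64(47), np.int64(48), np.int64(46), np.int64(48), np.int64(56), np.int64(96), np.int64(99), np.int64(105), np.int64(115), np.int64(119)] R [np.int64(118), np.int64(124), np.int64(132), np.int64(137), np.int64(81), np.int64(44), np.int64(42), np.int64(43), np.int64(43), np.int64(41), np.int64(41), np.int64(40), np.int64(42), np.int64(43), np.int64(78), np.int64(109)]
```

Evidence from the fingers' image centre and from the tactile latch grip agrees: the fixture's centreline lies about 2 mm further along +y than I assumed. I'll shift by that and set the block down.

```bash
python3 -m inch '[-0.4,0.9,0,0,55, -0.8,1.8,0,0,55, -0.8,1.8,-1,0,55, -0.8,1.8,-2,0,55, -0.8,1.8,-3,0,55, -0.8,1.8,-3,0,55]' && python3 st.py && python3 -m inch '[0,0,-0.5,0,55, 0,0,-1,0,55, 0,0,-1,0,55]' && python3 st.py && python3 -m inch '[0,0,-0.5,0,55, 0,0,-1,0,55, 0,0,-1,0,55]' && python3 st.py
```

```text
t: 20.82
tool_pos: [0.4799, 0.0187, 0.022]
orientation: [0.653, -3.073, -0.0]
force: [0.4, 0.5, -3.7]
opening: 0.0636
gripper_force: 40.0
[0.4799 0.0187 0.022 ] fx fy fz [ 0.6  0.3 -3.7] 0.06363374433084965 39.994704723358154 [ 0.06 -0.13 -0.07]
t: 21.07
tool_pos: [0.48, 0.0186, 0.0212]
orientation: [0.653, -3.073, -0.0]
force: [-0.7, 0.3, -3.1]
opening: 0.0635
gripper_force: 40.0
[0.48   0.0186 0.0212] fx fy fz [-0.5  0.6 -3.1] 0.06353508639083225 39.99486565589905 [ 0.1  -0.1   0.01]
t: 21.32
tool_pos: [0.48, 0.0186, 0.0202]
orientation: [0.653, -3.073, -0.0]
force: [-0.3, -0.3, -3.0]
opening: 0.0635
gripper_force: 40.0
[0.48   0.0186 0.0202] fx fy fz [-0.4 -0.1 -3. ] 0.06346958029761669 39.99490678310394 [ 0.13 -0.08  0.01]
```

```bash
python3 -m inch '[0,0,-0.5,0,55, 0,0,-1,0,55, 0,0,-1,0,55]' && python3 st.py && python3 -m inch '[0,0,-0.4,0,55, 0,0,-0.8,0,55, 0,0,-0.8,0,55]' && python3 st.py
```

```text
t: 21.57
tool_pos: [0.4801, 0.0186, 0.0201]
orientation: [0.653, -3.073, -0.0]
force: [-5.7, 0.1, 6.4]
opening: 0.0631
gripper_force: 40.0
[0.4801 0.0186 0.0201] fx fy fz [-5.2  2.4  6.4] 0.06313641292058225 39.99785363674164 [0.17 0.81 0.03]
t: 21.82
tool_pos: [0.4802, 0.0187, 0.02]
orientation: [0.653, -3.073, -0.0]
force: [-9.5, 0.3, 16.7]
opening: 0.0637
gripper_force: 40.0
[0.4802 0.0187 0.02  ] fx fy fz [-8.5  4.1 16.7] 0.06367232782766132 40.00016212463379 [ 0.2   1.64 -0.04]
```

The block is seated: TCP stopped at 20 mm, which puts its underside at 14 mm. I'll ease off, release, rise and measure the overhang.

```bash
python3 -m inch '[0,0,1,0,55, 0,0,1,0,55, 0,0,1,0,75, 0,0,1,0,90, 0,0,1,0,90, 0,0,1,0,90, 0,0,20,0,90, 0,0,50,0,95, 0,0,80,0,100, 0,0,80,0,100]' && python3 st.py
cat > prof.py <<'E'
from h import *
c=cam("wrist"); n=c["image"]; cv2.imwrite("pics/w8.png",n); g=cv2.cvtColor(n,cv2.COLOR_BGR2GRAY); a=np.radians(24); o=np.array([.4803,.0187])
def P(x,y,z): return proj(c,[o[0]+(x*np.cos(a)-y*np.sin(a))/1e3,o[1]+(x*np.sin(a)+y*np.cos(a))/1e3,z])
Y=np.arange(-45,46,1.)
for z,xs in ((.036,(-12,-6,0,6,12)),(.044,(-28,-25,-22,22,25,28)),(.014,(-35,35))):
  for x in xs:
    p=np.array([P(x,y,z) for y in Y],np.float32); v=cv2.remap(g,p[:,:1].T.copy(),p[:,1:].T.copy(),cv2.INTER_LINEAR)[0].astype(int)
    d=np.diff(v); print(z,x,np.round(p[[0,-1]]).astype(int).tolist()," ".join(f"{Y[i]+.5:.1f}:{v[i]}>{v[i+1]}" for i in np.flatnonzero(abs(d)>22)))
E
python3 prof.py
```

```text
t: 22.65
tool_pos: [0.484, 0.0184, 0.1047]
orientation: [-0.651, 3.064, -0.004]
force: [0.7, 0.2, 1.4]
opening: 0.0926
gripper_force: 0.0
[0.484  0.0184 0.1047] fx fy fz [ 0.7 -0.1  1.4] 0.09261211041423481 0.0 [ 0.09 -0.17  0.01]
0.036 -12 [[230, 206], [347, 206]] -33.5:81>113 -32.5:113>143 -11.5:154>207 -10.5:207>242 9.5:225>149 30.5:135>92 39.5:88>113
0.036 -6 [[230, 214], [347, 214]] -33.5:87>116 -32.5:116>143 -14.5:146>182 -13.5:182>232 10.5:226>167 30.5:133>100 40.5:88>114
0.036 0 [[230, 221], [346, 221]] -33.5:81>105 -32.5:105>140 -14.5:146>205 -13.5:205>239 9.5:239>201 10.5:201>145 30.5:130>93 40.5:97>126
0.036 6 [[231, 228], [346, 228]] -33.5:80>104 -32.5:104>137 -16.5:149>172 -15.5:172>207 -14.5:207>238 9.5:233>168 10.5:168>144 30.5:130>91
0.036 12 [[231, 235], [345, 236]] -33.5:82>110 -32.5:110>136 -16.5:160>211 2.5:227>183 3.5:183>212 9.5:211>148 30.5:132>100
0.044 -28 [[227, 188], [351, 189]] -44.5:95>118 -43.5:118>81 -41.5:97>178 -40.5:178>229 -36.5:241>216 -35.5:216>115 -34.5:115>145 -33.5:145>117 -32.5:117>81 -29.5:87>164 -28.5:164>242 -25.5:234>111 12.5:121>98
0.044 
[... 618 characters left out ...]
5:142>112 30.5:112>83 35.5:88>122 36.5:122>175 37.5:175>220 40.5:224>184 43.5:183>144 44.5:144>119
0.044 28 [[231, 258], [346, 259]] -41.5:128>90 -38.5:89>119 -29.5:90>113 -18.5:122>156 -16.5:159>134 1.5:140>171 2.5:171>140 23.5:127>168 25.5:158>219 27.5:199>98 39.5:114>186 40.5:186>228 42.5:212>184 43.5:184>137
0.014 -35 [[233, 171], [344, 171]] -42.5:165>195 -41.5:195>219 -32.5:217>192 -31.5:192>100 27.5:117>154 28.5:154>197 29.5:197>90 44.5:94>121
0.014 35 [[237, 250], [339, 251]] -39.5:138>165 -31.5:201>164 -30.5:164>121 -14.5:129>163 -11.5:168>117 -9.5:126>157 -6.5:161>118 -4.5:121>146 -2.5:167>140 8.5:134>180 10.5:171>126 28.5:154>202 32.5:208>183 33.5:183>141 35.5:154>177 44.5:189>212
```

The overhang check is good: the block's ends read −33 and +30.5 (centre −1.2), and the fixture base's edges centre at about −1.1, so the block is centred to within roughly 0.3 mm. Next I'll go back over the open latch.

```bash
python3 -m inch '[0,0,30,0,100, 0,0,65,0,100, 0,0,95,0,100, 10,4,108,0,100, 35,15,110,0,100, 65,29,110,0,100, 88,39,110,0,100, 97,43,110,0,100, 97,43,110,0,100, 97,43,110,0,100]' && python3 st.py
cat > leafc.py <<'E'
from h import *
c=cam("wrist"); s=robot.read_state(); cv2.imwrite("pics/w9.png",c["image"]); g=cv2.cvtColor(c["image"],cv2.COLOR_BGR2GRAY)
M=R.from_rotvec(s["orientation"]).as_matrix(); print("yaw",np.degrees(np.arctan2(M[1,0],M[0,0]))%360)
u,v=proj(c,[.5772,.0620,.142]); print("pred latch px",u,v)
for r in range(int(v)-30,int(v)+31,10):
    l=g[r,220:350].astype(int); d=l[2:]-l[:-2]; print(r,[(221+i,int(l[i]),int(l[i+2])) for i in np.flatnonzero(abs(d)>35)])
E
python3 leafc.py
```

```text
t: 23.53
tool_pos: [0.5764, 0.0617, 0.2067]
orientation: [0.653, -3.07, -0.001]
force: [-0.8, -0.8, -0.6]
opening: 0.0929
gripper_force: 0.0
[0.5764 0.0617 0.2067] fx fy fz [-1.1 -0.4 -0.6] 0.09293196475182228 0.0 [ 0.1  -0.15  0.03]
yaw 204.00385909462256
pred latch px 285.51212253495953 228.77525808980752
198 [(np.int64(273), 75, 120), (np.int64(274), 81, 168), (np.int64(275), 120, 168), (np.int64(284), 170, 122), (np.int64(285), 159, 121), (np.int64(295), 118, 77), (np.int64(307), 80, 132)]
208 [(np.int64(262), 121, 84), (np.int64(274), 76, 169), (np.int64(275), 109, 169), (np.int64(289), 168, 122), (np.int64(290), 159, 122), (np.int64(294), 123, 80), (np.int64(306), 80, 130), (np.int64(307), 95, 135)]
218 [(np.int64(232), 77, 116), (np.int64(274), 78, 171), (np.int64(275), 113, 171), (np.int64(293), 169, 113), (np.int64(294), 158, 94), (np.int64(299), 126, 168), (np.int64(301), 168, 118), (np.int64(302), 157, 113), (np.int64(304), 113, 57), (np.int64(346), 113, 59), (np.int64(347), 103, 59)]
228 [(np.int64(224), 73, 109), (np.int64(264), 69, 115), (np.int64(271), 124, 165), (np.i
[... 327 characters left out ...]
64(256), 82, 119), (np.int64(262), 123, 84), (np.int64(263), 116, 61), (np.int64(269), 58, 109), (np.int64(270), 79, 118), (np.int64(302), 108, 61), (np.int64(314), 91, 147), (np.int64(315), 110, 150), (np.int64(338), 145, 71), (np.int64(339), 120, 72), (np.int64(343), 76, 117), (np.int64(344), 89, 130)]
258 [(np.int64(251), 113, 72), (np.int64(252), 94, 49), (np.int64(257), 53, 103), (np.int64(258), 71, 109), (np.int64(296), 121, 74), (np.int64(297), 113, 75), (np.int64(299), 75, 149), (np.int64(300), 102, 153), (np.int64(304), 149, 83), (np.int64(305), 126, 73), (np.int64(320), 88, 129), (np.int64(323), 123, 79), (np.int64(326), 74, 123), (np.int64(327), 87, 143), (np.int64(335), 131, 73)]
```

The latch head is centred between the fingers (columns 264–305 against a finger centre of 284). I'll descend and pinch.

```bash
python3 -m inch '[0,0,-20,0,100, 0,0,-45,0,100, 0,0,-65,0,100, 0,0,-76,0,100, 0,0,-80,0,100, 0,0,-80,0,70, 0,0,-80,0,50, 0,0,-80,0,38, 0,0,-80,0,38, 0,0,-80,0,38]' 20 && python3 -m inch '[0,0,0,0,38, 0,0,0,0,38, 0,0,0,0,38, 0,0,0,0,38, 0,0,0,0,38, 0,0,0,0,38]' && python3 st.py
```

```text
t: 24.42
tool_pos: [0.5778, 0.0616, 0.1297]
orientation: [-0.653, 3.071, -0.001]
force: [-0.1, -0.9, -0.2]
opening: 0.0642
gripper_force: 0.0
t: 24.92
tool_pos: [0.5773, 0.062, 0.129]
orientation: [-0.653, 3.072, 0.001]
force: [-0.9, 2.6, 5.7]
opening: 0.04
gripper_force: 20.0
[0.5773 0.062  0.129 ] fx fy fz [0.2 2.8 5.7] 0.04001723066208996 20.000596046447754 [ 0.65  0.09 -0.05]
```

```bash
python3 -m inch '[-8,-4,5,0,38, -17,-8,10,0,38, -26,-12,13,0,38, -36,-16,15,0,38, -46,-20,16,0,38, -55,-25,16,0,38, -65,-29,16,0,38, -74,-33,14,0,38, -84,-37,11,0,38, -93,-41,7,0,38]' && python3 st.py && python3 -m inch '[-9,-4,-5,0,38, -17,-7,-11,0,38, -24,-11,-17,0,38, -31,-14,-25,0,38, -37,-17,-33,0,38, -43,-19,-42,0,38, -47,-21,-51,0,38, -51,-23,-61,0,38, -51,-23,-61,0,38]' && python3 st.py
```

```text
t: 25.75
tool_pos: [0.4835, 0.0207, 0.1355]
orientation: [-0.653, 3.073, 0.001]
force: [-1.4, 3.5, 0.7]
opening: 0.0397
gripper_force: 20.0
[0.4835 0.0207 0.1355] fx fy fz [0.1 3.8 0.7] 0.03970133500854684 20.001424849033356 [ 0.64 -0.05  0.05]
t: 26.5
tool_pos: [0.431, -0.0024, 0.0717]
orientation: [0.652, -3.07, -0.002]
force: [-3.4, 3.3, -2.9]
opening: 0.0397
gripper_force: 20.0
[ 0.431  -0.0024  0.0717] fx fy fz [-1.8  4.4 -2.9] 0.039673327763226296 19.996105134487152 [0.71 0.34 0.05]
```

```bash
python3 -m inch '[-1,0,-5,0,38, -3,-1,-10,0,38, -4,-1,-15,0,38, -5,-2,-20,0,38, -5,-2,-25,0,38, -5,-2,-29,0,38, -5,-2,-31,0,38, -5,-2,-31,0,38]' && python3 st.py && python3 -m inch '[0,0,-1,0,38, 0,0,-1,0,38, 0,0,-1,0,38]' && python3 st.py
```

```text
t: 27.17
tool_pos: [0.4269, -0.0042, 0.0424]
orientation: [0.653, -3.07, -0.001]
force: [-5.2, 1.9, -2.2]
opening: 0.0398
gripper_force: 20.0
[ 0.4269 -0.0042  0.0424] fx fy fz [-4.   3.8 -2.2] 0.039839753825151564 20.012055337429047 [ 0.48  0.7  -0.04]
t: 27.42
tool_pos: [0.4269, -0.0042, 0.0418]
orientation: [0.653, -3.07, -0.001]
force: [-6.6, 2.0, -3.1]
opening: 0.0397
gripper_force: 20.0
[ 0.4269 -0.0042  0.0418] fx fy fz [-5.2  4.5 -3.1] 0.039670739670291555 20.013627111911774 [ 0.49  0.77 -0.04]
```

```bash
python3 -m inch '[0,0,-1,0,38, 0,0,-1,0,38, 0,0,-1,0,38]' && python3 st.py && python3 -m inch '[0,0,-1,0,38, 0,0,-1,0,38, 0,0,-1,0,38]' && python3 st.py
```

```text
t: 27.67
tool_pos: [0.4269, -0.0042, 0.0409]
orientation: [0.653, -3.07, -0.001]
force: [-5.9, 2.5, -1.6]
opening: 0.0398
gripper_force: 20.0
[ 0.4269 -0.0042  0.0409] fx fy fz [-4.4  4.7 -1.6] 0.03977910104050797 20.012815296649933 [ 0.55  0.7  -0.01]
t: 27.92
tool_pos: [0.427, -0.0042, 0.0401]
orientation: [0.653, -3.071, -0.001]
force: [-7.7, 3.2, 1.6]
opening: 0.0403
gripper_force: 20.0
[ 0.427  -0.0042  0.0401] fx fy fz [-5.7  6.1  1.6] 0.04030504656127398 20.018254816532135 [ 0.51  0.99 -0.01]
```

```bash
python3 -m inch '[0,0,-0.5,0,38, 0,0,-0.5,0,55, 0,0,-0.5,0,70, 0,0,-0.5,0,80, 0,0,-0.5,0,85, 0,0,5,0,85, 0,0,30,0,85, 0,0,50,0,60, 0,0,50,0,0, 0,0,50,0,0]' 20 && python3 -m inch '[0,0,0,0,0, 0,0,0,0,0, 0,0,0,0,0, 0,0,0,0,0, 0,0,0,0,0, 0,0,0,0,0, 0,0,0,0,0, 0,0,0,0,0, 0,0,0,0,0, 0,0,0,0,0]' && python3 st.py
python3 - <<'E'
from h import *
c=cam("wrist"); cv2.imwrite("pics/w10.png",c["image"]); g=cv2.cvtColor(c["image"],cv2.COLOR_BGR2GRAY)
print(proj(c,[.4275,-.0045,.063]),proj(c,[.4803,.0187,.088]))
for r in range(200,256,8):
    l=g[r,220:350].astype(int); d=l[2:]-l[:-2]; print(r,[(221+int(i),int(l[i]),int(l[i+2])) for i in np.flatnonzero(abs(d)>35)])
E
```

```text
t: 28.75
tool_pos: [0.4301, -0.0047, 0.0926]
orientation: [-0.652, 3.068, -0.003]
force: [1.1, -0.2, -0.8]
opening: 0.0633
gripper_force: 0.0
t: 29.58
tool_pos: [0.4281, -0.0044, 0.0905]
orientation: [-0.653, 3.073, -0.0]
force: [0.2, 0.3, -0.2]
opening: 0.0011
gripper_force: 0.0
[ 0.4281 -0.0044  0.0905] fx fy fz [ 0.3  0.2 -0.2] 0.001070950666074601 0.0 [ 0.09 -0.18  0.02]
[286.09881576 245.97027343] [285.62059923 345.08758998]
200 [(230, 100, 139), (231, 108, 161), (233, 161, 123), (238, 98, 155), (239, 116, 163), (279, 117, 174), (280, 135, 176), (312, 173, 118), (313, 160, 117), (347, 137, 179)]
208 [(224, 207, 134), (225, 187, 105), (284, 128, 167), (285, 141, 186), (286, 167, 206), (287, 186, 128), (288, 206, 128), (290, 128, 169), (291, 143, 188), (292, 169, 224), (293, 188, 225), (295, 225, 144), (296, 211, 173), (298, 173, 130), (302, 131, 172), (305, 172, 222), (307, 222, 164), (309, 164, 209), (310, 175, 217), (311, 209, 161), (312, 217, 128), (347, 109, 155), (348, 131, 169)]
216 [(236, 145, 98), (238, 98, 136), (311, 113, 195), (312, 140, 208), (313, 195, 128), (314, 20
[... 234 characters left out ...]
(246, 141, 93), (247, 128, 75), (262, 79, 124), (295, 141, 215), (296, 165, 220), (307, 211, 128), (308, 189, 107), (309, 128, 78), (323, 80, 117), (324, 89, 145)]
240 [(240, 90, 180), (241, 120, 224), (242, 180, 242), (244, 242, 176), (245, 201, 90), (246, 176, 93), (262, 73, 115), (263, 83, 134), (294, 149, 198), (295, 149, 243), (296, 198, 243), (306, 242, 206), (307, 232, 127), (308, 206, 72), (310, 72, 130), (311, 94, 133), (344, 89, 145)]
248 [(262, 74, 128), (263, 89, 135), (294, 150, 236), (295, 183, 242), (307, 228, 132), (308, 213, 72), (310, 72, 144), (311, 99, 149), (325, 151, 99), (339, 89, 137), (340, 88, 218), (341, 137, 236), (345, 238, 193), (346, 233, 145), (347, 193, 146)]
```

The head reads columns 262–308 and the buttons extend about 15 px (10 mm) beyond each side, so both have sprung out. I'll press the head lightly to be sure it's caught.

```bash
python3 -m inch '[0,0,-12,0,0, 0,0,-20,0,0, 0,0,-24,0,0, 0,0,-24,0,0]' && python3 st.py && python3 -m inch '[0,0,-1,0,0, 0,0,-2,0,0, 0,0,-3,0,0, 0,0,-4,0,0, 0,0,-4,0,0]' && python3 st.py
```

```text
t: 29.97
tool_pos: [0.4269, -0.0042, 0.0651]
orientation: [0.653, -3.071, -0.001]
force: [-1.0, -0.5, -0.3]
opening: 0.0006
gripper_force: 0.0
[ 0.4269 -0.0042  0.0651] fx fy fz [-1.1 -0.1 -0.3] 0.0006411941937571405 0.0 [ 0.06 -0.13  0.02]
t: 30.38
tool_pos: [0.4284, -0.0044, 0.0632]
orientation: [-0.653, 3.072, -0.0]
force: [-1.2, -0.7, 5.7]
opening: 0.0005
gripper_force: 2.6
[ 0.4284 -0.0044  0.0632] fx fy fz [-1.4 -0.2  5.7] 0.0005004297154683981 2.6350420340895653 [ 0.14  0.32 -0.01]
```

```bash
python3 -m inch '[0,0,-1,0,0, 0,0,-2,0,0, 0,0,-2,0,0, 0,0,-2,0,0]' && python3 st.py && python3 -m inch '[0,0,5,0,0, 0,0,25,0,30, 0,0,55,0,40, 0,0,75,0,40, 10,4,75,0,40, 30,14,75,0,40, 45,20,75,0,40, 52,23,75,0,40, 52,23,75,0,40, 52,23,75,0,40]' && python3 st.py
cat > bar.py <<'E'
from h import *
c=cam("wrist"); cv2.imwrite("pics/w11.png",c["image"]); g=cv2.cvtColor(c["image"],cv2.COLOR_BGR2GRAY); a=np.radians(24); s=robot.read_state()
M=R.from_rotvec(s["orientation"]).as_matrix(); print("yaw",np.degrees(np.arctan2(M[1,0],M[0,0]))%360)
print("grip px",proj(c,[.4803,.0187,.081]))
# polar profile round the T axis at bar height: bright bar/balls
A=np.radians(np.arange(0,360,6))
for r in (14,20,26,30):
    p=np.array([proj(c,[.4803+r/1e3*np.cos(t),.0187+r/1e3*np.sin(t),.083]) for t in A],np.float32)
    v=cv2.remap(g,p[:,:1].T.copy(),p[:,1:].T.copy(),cv2.INTER_LINEAR)[0]; print(r," ".join(f"{int(round(np.degrees(t)))}:{k}" for t,k in zip(A,v)))
E
python3 bar.py
```

```text
t: 30.72
tool_pos: [0.4285, -0.0044, 0.063]
orientation: [-0.653, 3.073, -0.0]
force: [-12.8, 0.6, 25.8]
opening: 0.0003
gripper_force: 12.9
[ 0.4285 -0.0044  0.063 ] fx fy fz [-11.4   5.7  25.8] 0.00025481161863984017 12.863130171317607 [ 0.32  2.28 -0.02]
t: 31.55
tool_pos: [0.4795, 0.0186, 0.1351]
orientation: [0.654, -3.072, -0.0]
force: [-0.1, 0.2, 0.2]
opening: 0.037
gripper_force: 0.0
[0.4795 0.0186 0.1351] fx fy fz [0.  0.3 0.2] 0.037033835071050694 0.0 [ 0.1  -0.08  0.03]
yaw 204.0096297915212
grip px [285.34828048 233.41240269]
14 0:138 6:141 12:134 18:128 24:106 30:90 36:119 42:143 48:142 54:142 60:143 66:144 72:143 78:145 84:125 90:120 96:121 102:133 108:130 114:126 120:104 126:117 132:143 138:145 144:139 150:158 156:147 162:137 168:138 174:127 180:129 186:136 192:145 198:138 204:129 210:131 216:149 222:149 228:148 234:149 240:148 246:133 252:134 258:144 264:138 270:130 276:135 282:120 288:105 294:125 300:128 306:129 312:120 318:119 324:138 330:143 336:143 342:142 348:124 354:131
20 0:134 6:142 12:132 18:144 24:234 30:237 36:236 42:235 48:236 54:207 60:208 66:208 72:209 7
[... 584 characters left out ...]
6 174:244 180:136 186:127 192:133 198:122 204:151 210:150 216:152 222:151 228:151 234:141 240:149 246:151 252:148 258:147 264:146 270:146 276:144 282:143 288:131 294:94 300:135 306:211 312:168 318:130 324:109 330:135 336:202 342:204 348:179 354:130
30 0:129 6:154 12:133 18:124 24:185 30:180 36:188 42:215 48:153 54:96 60:90 66:157 72:206 78:92 84:118 90:143 96:77 102:174 108:146 114:116 120:100 126:86 132:85 138:86 144:89 150:142 156:151 162:148 168:152 174:181 180:124 186:135 192:151 198:128 204:152 210:151 216:153 222:154 228:134 234:147 240:150 246:147 252:150 258:148 264:147 270:116 276:80 282:116 288:124 294:114 300:149 306:183 312:105 318:129 324:81 330:128 336:109 342:115 348:88 354:95
```

The latch holds at 26 N with the head top at 63 mm, so the leaf is shut. The T-bar lies at about 10° world. Next I'll turn to yaw 190°, lower over the hub and grip.

```bash
python3 -m inch '[0.5,0,0,-7,40, 0.5,0,-10,-14,40, 0.5,0,-30,-14,40, 0.5,0,-50,-14,40, 0.5,0,-62,-14,40, 0.5,0,-68,-14,40, 0.5,0,-70,-14,40, 0.5,0,-70,-14,20, 0.5,0,-70,-14,5, 0.5,0,-70,-14,5]' 40 && python3 st.py && python3 -m inch '[0,0,0,0,5, 0,0,0,0,5, 0,0,0,0,5, 0,0,0,0,5, 0,0,0,0,5]' && python3 st.py
```

```text
t: 32.43
tool_pos: [0.4814, 0.0186, 0.0666]
orientation: [-0.274, 3.128, -0.001]
force: [-0.8, 0.4, -0.2]
opening: 0.0215
gripper_force: 0.0
[0.4814 0.0186 0.0666] fx fy fz [-0.6  0.7 -0.2] 0.021541471518673003 0.0 [ 0.04 -0.15  0.03]
t: 32.85
tool_pos: [0.4813, 0.0192, 0.0664]
orientation: [-0.274, 3.128, 0.001]
force: [-1.8, 5.3, 6.2]
opening: 0.0147
gripper_force: 40.0
[0.4813 0.0192 0.0664] fx fy fz [0.5 5.6 6.2] 0.014736599258321891 40.00158724113135 [0.97 0.09 0.01]
```

```bash
python3 -m inch '[-0.2,0.8,0,0,5, -0.2,0.8,0,-5,5, -0.2,0.8,0,-10,5, -0.2,0.8,-0.5,-15,5, -0.2,0.8,-0.5,-20,5, -0.2,0.8,-0.5,-25,5, -0.2,0.8,-0.7,-30,5, -0.2,0.8,-0.7,-35,5, -0.2,0.8,-0.7,-40,5, -0.2,0.8,-1,-40,5]' 45 && python3 st.py && python3 -m inch '[0,0,0,-5,5, 0,0,0,-10,5, 0,0,-0.3,-15,5, 0,0,-0.5,-20,5, 0,0,-0.5,-25,5, 0,0,-0.6,-30,5, 0,0,-0.7,-35,5, 0,0,-0.8,-40,5, 0,0,-1,-45,5, 0,0,-1,-45,5]' && python3 st.py
```

```text
t: 33.68
tool_pos: [0.4812, 0.0187, 0.0657]
orientation: [0.821, 3.03, -0.002]
force: [-2.9, -1.3, 10.2]
opening: 0.0147
gripper_force: 45.0
[0.4812 0.0187 0.0657] fx fy fz [-3.2  0.  10.2] 0.014742286659443217 45.00445837707957 [-0.23  0.45 -0.02]
t: 34.52
tool_pos: [0.4809, 0.0183, 0.0655]
orientation: [1.918, 2.486, -0.002]
force: [-10.6, -2.8, 18.0]
opening: 0.0144
gripper_force: 45.0
[0.4809 0.0183 0.0655] fx fy fz [-10.8   1.7  18. ] 0.014434535157138294 45.00731987936888 [-0.64  1.62  0.04]
```

```bash
python3 -m inch '[0,0,0,-5,5, 0,0,0,-10,5, 0,0,-0.3,-15,5, 0,0,-0.5,-20,5, 0,0,-0.5,-25,5, 0,0,-0.6,-30,5, 0,0,-0.6,-30,5]' && python3 st.py
```

```text
t: 35.1
tool_pos: [0.4805, 0.0184, 0.0653]
orientation: [2.496, 1.905, -0.002]
force: [-13.2, -2.4, 23.7]
opening: 0.0147
gripper_force: 45.0
[0.4805 0.0184 0.0653] fx fy fz [-13.1   3.2  23.7] 0.014706722889789648 45.00920817765291 [-0.48  2.44  0.07]
```

```bash
python3 -m inch '[0,0,0.5,0,5, 0,0,1,0,5, 0,0,1.2,0,5]' && python3 st.py && python3 -m inch '[0,0,0,-5,5, 0,0,0,-10,5, 0,0,0,-15,5, 0,0,0,-18,5]' && python3 st.py; python3 st.py; python3 - <<'E'
from h import *
c=cam("wrist"); cv2.imwrite("pics/w12.png",c["image"]); g=cv2.cvtColor(c["image"],cv2.COLOR_BGR2GRAY)
s=robot.read_state(); M=R.from_rotvec(s["orientation"]).as_matrix(); print("yaw",np.degrees(np.arctan2(M[1,0],M[0,0])))
print(s["wrist_torque"],s["joint_torque"])
E
```

```text
t: 35.35
tool_pos: [0.4803, 0.0184, 0.0655]
orientation: [2.491, 1.912, -0.002]
force: [-7.6, -3.0, 13.1]
opening: 0.0149
gripper_force: 45.0
[0.4803 0.0184 0.0655] fx fy fz [-8.1  0.4 13.1] 0.014932006042455417 45.004662219726015 [-0.54  1.45  0.02]
t: 35.68
tool_pos: [0.48, 0.0186, 0.0653]
orientation: [2.763, 1.492, -0.003]
force: [-9.4, -2.5, 14.3]
opening: 0.0146
gripper_force: 45.0
[0.48   0.0186 0.0653] fx fy fz [-9.6  1.5 14.3] 0.014581117597029902 45.00448269856861 [-0.34  1.78  0.11]
[0.48   0.0186 0.0653] fx fy fz [-9.6  1.5 14.3] 0.014581117597029902 45.00448269856861 [-0.34  1.78  0.11]
yaw 56.59008841414576
[-0.36515913  1.77129521  0.10376617] [  0.74855229 -36.61988139 -42.82748938   1.02469459  -3.55852515
  -0.29539433]
```

Torque has risen to 0.10 N m after about 133° of turning. I'll release, rise and check the bar's angle.

```bash
python3 -m inch '[0,0,1,0,5, 0,0,1,0,25, 0,0,1,0,45, 0,0,1,0,45, 0,0,10,0,45, 0,0,35,0,45, 0,0,60,0,45, 0,0,70,0,45, 0,0,70,0,45]' && python3 st.py && sed -i 's/np.arange(0,360,6)/np.arange(0,360,8)/' bar.py && python3 bar.py
python3 - <<'E'
from h import *
# line segments near the T axis in the current wrist view, as world angles at bar height
c=cam("wrist"); g=cv2.cvtColor(c["image"],cv2.COLOR_BGR2GRAY); u,v=proj(c,[.4803,.0187,.083]).astype(int)
l=cv2.HoughLinesP(cv2.Canny(g[v-60:v+60,u-60:u+60],50,120),1,np.pi/360,18,minLineLength=18,maxLineGap=3)
for x0,y0,x1,y1 in l[:,0]:
    p,q=[ray(c,(a+u-60,b+v-60),.083) for a,b in((x0,y0),(x1,y1))]; d=q-p; n=np.array([-d[1],d[0]])/np.linalg.norm(d[:2]); off=n@(p[:2]-[.4803,.0187])*1e3
    if abs(off)<9: print(round(np.degrees(np.arctan2(d[1],d[0]))%180),"off",round(off,1),"len",round(np.linalg.norm(d)*1e3))
E
```

```text
t: 36.48
tool_pos: [0.4828, 0.0193, 0.1376]
orientation: [2.758, 1.498, 0.008]
force: [0.7, 0.2, 0.3]
opening: 0.042
gripper_force: 0.0
[0.4828 0.0193 0.1376] fx fy fz [ 0.7 -0.1  0.3] 0.04201258331981239 0.0 [ 0.01 -0.02 -0.01]
yaw 57.00044824727423
grip px [280.30889965 231.48629501]
14 0:147 8:142 16:136 24:148 32:157 40:155 48:120 56:129 64:146 72:132 80:129 88:141 96:138 104:150 112:152 120:150 128:150 136:147 144:145 152:145 160:146 168:145 176:145 184:143 192:143 200:141 208:142 216:142 224:142 232:121 240:133 248:134 256:124 264:112 272:120 280:120 288:177 296:130 304:143 312:142 320:144 328:147 336:146 344:144 352:138
20 0:138 8:148 16:149 24:222 32:234 40:167 48:148 56:191 64:235 72:207 80:120 88:149 96:150 104:149 112:185 120:103 128:121 136:116 144:145 152:198 160:200 168:143 176:145 184:144 192:121 200:139 208:141 216:141 224:136 232:89 240:130 248:131 256:115 264:234 272:120 280:80 288:114 296:198 304:137 312:149 320:144 328:145 336:145 344:147 352:149
26 0:148 8:215 16:234 24:237 32:236 40:241 48:155 56:161 64:205 72:184 80:215 88:174 96:240 104:165 112:142 120:129 128:120 136:126 144:88 152:88 160:111 168:231 176:229 184:231 192:87 200:104 208:140 216:139 224:116 232:117 240:126 248:127 256:173 264:86 272:170 280:82 288:226 296:212 304:172 312:79 320:205 328:112 336:128 344:146 352:148
30 0:131 8:190 16:235 24:237 32:146 40:241 48:201 56:185 64:243 72:203 80:243 88:242 96:241 104:237 112:150 120:118 128:118 136:94 144:109 152:122 160:128 168:117 176:162 184:228 192:198 200:139 208:139 216:138 224:111 232:115 240:126 248:127 256:106 264:107 272:78 280:78 288:77 296:77 304:77 312:79 320:76 328:77 336:79 344:127 352:103
66 off 8.9 len 14
26 off -8.4 len 20
33 off -3.8 len 20
23 off -7.6 len 16
```

The bar now lies at about 60°, so it turned with the hand. I'll regrip for a small confirming turn and read the torque again.

```bash
python3 -m inch '[0,0,-20,0,40, 0,0,-45,0,40, 0,0,-62,0,40, 0,0,-69,0,40, 0,0,-69,0,20, 0,0,-69,0,5, 0,0,-69,0,5, 0,0,-69,0,5, 0,0,-69,0,5, 0,0,-69,0,5]' 45 && python3 -m inch '[0,0,0,0,5, 0,0,0,0,5]' && python3 st.py && python3 -m inch '[0,0,0,-3,5, 0,0,0,-6,5, 0,0,0,-8,5]' && python3 st.py && python3 -m inch '[0,0,0,-3,5]' && python3 st.py
```

```text
t: 37.42
tool_pos: [0.4808, 0.0197, 0.0661]
orientation: [2.761, 1.499, 0.002]
force: [-3.7, 2.6, 6.0]
opening: 0.0145
gripper_force: 45.0
t: 37.58
tool_pos: [0.4808, 0.0197, 0.0662]
orientation: [2.761, 1.499, 0.002]
force: [-4.3, 1.5, 6.0]
opening: 0.0144
gripper_force: 45.0
[0.4808 0.0197 0.0662] fx fy fz [-3.3  3.1  6. ] 0.014354504397830405 45.00187702534731 [0.4  0.69 0.01]
t: 37.83
tool_pos: [0.4808, 0.0196, 0.0661]
orientation: [2.86, 1.299, 0.002]
force: [-4.0, 3.0, 6.7]
opening: 0.0144
gripper_force: 45.0
[0.4808 0.0196 0.0661] fx fy fz [-2.4  4.3  6.7] 0.014390213728345414 45.00116619624805 [0.32 0.65 0.11]
t: 37.92
tool_pos: [0.4809, 0.0196, 0.0661]
orientation: [2.892, 1.226, 0.002]
force: [-3.4, 1.9, 5.2]
opening: 0.0144
gripper_force: 45.0
[0.4809 0.0196 0.0661] fx fy fz [-2.4  3.1  5.2] 0.014432747373339097 45.00015199908148 [0.34 0.62 0.14]
```

Torque went from 0.01 at rest to 0.11–0.14 N m during the turn, so the clamp is firm. I'll release, back off and do a final check of the buttons and block before handing in.

```bash
python3 -m inch '[0,0,0,0,25, 0,0,0,0,45, 0,0,0,0,45, 0,0,10,0,45, 0,0,35,0,45, 0,0,70,0,45, 0,0,100,0,45, 0,0,120,0,45, 0,0,120,0,45]' && python3 st.py && python3 - <<'E'
from h import *
c=cam("wrist"); g=cv2.cvtColor(c["image"],cv2.COLOR_BGR2GRAY); a=np.radians(24); o=[.4803,.0187]
Y=np.arange(-45,46,1.)
for n,x,z in (("buttons",-56,.056),("buttons",-54,.058),("block L/R",0,.036),("block",8,.036),("base",-35,.014),("base",35,.014)):
    p=np.array([proj(c,[o[0]+(x*np.cos(a)-y*np.sin(a))/1e3,o[1]+(x*np.sin(a)+y*np.cos(a))/1e3,z]) for y in Y],np.float32)
    v=cv2.remap(g,p[:,:1].T.copy(),p[:,1:].T.copy(),cv2.INTER_LINEAR)[0].astype(int); d=np.diff(v)
    print(n,x," ".join(f"{Y[i]+.5:.1f}:{v[i]}>{v[i+1]}" for i in np.flatnonzero(abs(d)>18)))
t=cam("top")
for n,b in (("bolt",(256,194)),("bearing",(241,271)),("drilled",(299,207))):
    r=np.s_[b[1]-14:b[1]+15,b[0]-14:b[0]+15]; print(n,"mean change",np.abs(t["image"][r].astype(int)-cv2.imread("pics/top0.png")[r]).mean())
E
```

```text
t: 38.67
tool_pos: [0.4836, 0.0192, 0.1917]
orientation: [2.887, 1.227, 0.013]
force: [0.3, -0.6, -0.4]
opening: 0.042
gripper_force: 0.0
[0.4836 0.0192 0.1917] fx fy fz [ 0.1 -0.6 -0.4] 0.04197414929836506 0.0 [-0.04 -0.05 -0.01]
buttons -56 -34.5:149>190 -33.5:190>216 -31.5:204>165 -30.5:165>125 -29.5:125>98 -16.5:83>113 -15.5:113>134 13.5:127>108 25.5:86>157
buttons -54 -38.5:189>152 -34.5:140>177 -33.5:177>212 -31.5:213>178 -30.5:178>131 -29.5:131>100 -16.5:73>108 -15.5:108>132 25.5:96>149 26.5:149>180
block L/R 0 -40.5:84>129 -39.5:129>162 -38.5:162>131 -37.5:131>85 -36.5:85>108 -33.5:95>130 -32.5:130>149 15.5:168>216 29.5:244>206 30.5:206>128 31.5:128>89 35.5:92>114
block 8 -33.5:89>125 -32.5:125>151 7.5:161>182 21.5:195>222 22.5:222>242 29.5:246>222 30.5:222>148 31.5:148>128
base -35 -44.5:203>228 -34.5:232>205 -33.5:205>179 -32.5:179>150 -31.5:150>114 -3.5:154>180 -2.5:180>217 -1.5:217>237 4.5:222>185 5.5:185>153 26.5:119>150 27.5:150>208 28.5:208>173 29.5:173>140
base 35 -30.5:190>162 -29.5:162>181 -28.5:181>200 10.5:234>197 21.5:213>177 23.5:166>211 26.5:211>184
bolt mean change 6.260800634165676
bearing mean change 33.5410225921522
drilled mean change 8.319460959175585
```

```bash
python3 -c "
from plant import job
print(job.close_job())"
```

```text
the job is handed in; nothing more can be done
None
```

I handed in the job at about 39 s: the plain block is seated and centred in the channel to roughly 0.3 mm, the leaf is latched with both buttons out, and the screw is firmly clamped (torque 0.11–0.14 N m); the drilled block was left in its tray, and I sent no move near the bench items, though the last top view differed around the ball bearing (perhaps a shadow) and I did not check why.

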